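# Clamp the casting mould shut with a sprung hook clamp

### The job

Clamp the near end of the casting mould shut like its far end: take the sprung hook clamp from its wooden rack and lower its hook through the slot of the bare ear until the nose sits on the ear. Then press the handle down to its stop, turn it so that the hook comes under the steel post, and let the spring draw the hook up onto the post before you let go. The stop is reached with some 10 N and 30 N would crack the plaster, so feel for it; do not shift the upper half of the mould or push the cup, bowl or tub around it.

Things in the scene. Friction and masses are not known exactly. Their poses are not given: they have to be found in the camera images.
- clamp: Loose sprung hook clamp, about 210 g, upright in a rack groove. Origin: centre of the flat underside of its nose; z up along its axis; hook points along +x. Aluminium barrel 42 mm tall, 25 mm across, nose flange 32 mm. A stem through the barrel joins T-handle (above) and hook (below), which move and turn as one; the barrel slides on it and turns with it.
- plunger (a joint): How far handle and hook are pressed down through the barrel, m: 0 spring free, 0.021 at the stop. The spring pushes back with 4 N at first, 9.3 N at the stop (0.25 N per mm, plus slight friction); past that hard stop the force rises by some 20 N per mm. The clamp held by its handle hangs at 0; hooked on the post it stays at about 0.015.
- handle (a point): Centre of the clamp's black handle bar, on the axis, 88 mm above the clamp's origin with the spring free; moves with the plunger. Bar: 24 mm high, 14 mm thick along y (grip it so), 50 mm long along x, from 18 mm behind the axis to 32 mm ahead: the long end shows where the hook points. Gap to the barrel below: 34 mm, 13 mm when pressed.
- hook (a point): Upper face of the hook arm, 10 mm from the axis, where the post should bear; 22 mm below the clamp's origin with the spring free; moves with the plunger. Round 7 mm shank on the axis; arm 6 mm wide, 5 mm thick, reaching from 3.5 mm behind the axis to 21 mm ahead (+x); at its end a lip stands 4 mm up, inner face 18 mm from the axis.
- mould_upper: Loose upper half of the casting mould: plywood casing, plaster top with a 30 mm hole, 120 x 130 x 45 mm, 1.5 kg. Origin: centre of its underside. Each of the ends facing -x and +x has a level steel ear 54 mm long, 48 wide, 5 thick, top 5 mm above the origin. The bare ear is at -x (robot side); the +x one carries a fitted clamp, which stays.
- ear_seat (a point): Point on top of the bare ear where the clamp's axis belongs: on the slot's middle line, 23 mm out from the casing; axes as mould_upper. The slot, 10 mm wide along y, goes through the ear from x = +5.5 mm to x = -23.5 mm of this point, so the hook passes only when it points along the mould's -x. The mould's top is 40 mm higher.
- mould_lower: Fixed lower half, 120 x 130 x 50 mm, same axes as the upper half, which lies squarely on it. Origin: centre of its underside, on the worktop. Carries the steel posts and, at +x, the fitted clamp (handle top 141 mm above the worktop).
- post (a point): On the middle line of the near post, a level 8 mm round steel bar along x, 52 mm long, with a 12 mm head. It lies 33 mm below ear_seat and 10 mm to its +y side. After entering along -x the hook must be turned a quarter turn clockwise (from above) to point along the mould's +y under the post; its lip clears the post only with the plunger past 19 mm.
- rack: Fixed wooden rack 80 x 114 x 45 mm with two open grooves along x, 12 mm wide, 33 mm deep, 21 mm either side of the middle. Origin: centre of its underside. The clamp's nose rests on its top, the hook hanging in the -y groove and pointing along the rack's -x. Lift the clamp straight up by 35 mm or more.
- tub_a: Lidded white tub, 87 mm across, 48 mm high, standing alone at the left; a bystander. Origin under its middle.
- cup: Stained cup with one brush, 77 mm across, 166 mm high, behind the mould; a bystander. Origin under its middle.
- bowl: Small thrown bowl of twist ties, 105 mm across, 52 mm high, right of the mould; a bystander. Origin under its middle.
There are look-alikes about, which are no part of the job. Of the things that look like the clamp, the larger one is meant.

How it is judged:
By the outcome, as a careful person would: the job done as asked, in the order asked, and still so for the second after the job is handed in, with the robot touching nothing.
It also fails if it takes over 72 s, if anything falls off the work surface, if the arm or the gripper's body presses on something with over 40 N, if the wrist force passes 120 N, or if a joint passes its speed limit or range.

### The arm

A 6-joint arm with a two-finger parallel gripper is mounted at the origin on a cart in front of the work surface, level with it; the furniture and walls round the work are solid. World frame = base frame: x ahead of the robot, y to its left, z up, the work surface at z = 0. Lengths are in mm, angles in rad, forces in N, time in s.
With the tool pointing down it reaches from about 350 to 725 mm from the base axis. Payload 4.3 kg.
Tool frame: the origin (TCP) lies at the very end of the fingers, on their centre line; the grasp point (between the pads) lies grip_depth behind it (grip_depth is the distance from the TCP to the grasp point, in mm); z points along the fingers, y is the line along which they close (so a half turn about z gives the same grasp; the last joint's range is limited). The gripper opens to 85 mm and grips with 20 to 120 N. Pads are 22 mm wide; open, the fingers measure 114 mm over their backs; the gripper's body (76 mm by 85 mm) begins 54 mm behind the grasp point. The pads swing forward as they close: fully open they stand 13 mm farther back than shut.
Start: joints at [-1.334, 0.377, 0.081, 1.274, 0, 1.46], TCP at [195.449, -540.802, 231.329] pointing down, gripper open.
Joint ranges: [-2.72, 2.72], [-0.84, 1.66], [-1.02, 1.22], [-1.77, 2.12], [-1.37, 1.28], [-3.14, 3.14]. Speed limits (rad/s): [2.57, 2.57, 3.14, 3.14, 3.14, 3.14].

### API

Orientations are given as a unit quaternion [x, y, z, w].
In Python, from workcell import * gives the robot as it stands. The module is installed in compiled form; this text tells all that it offers.
- The arm moves only by the shell command python3 -m pendant 'ROWS' [FORCE]. ROWS is text: rows parted by semicolons, each of 7 numbers parted by spaces: the turn, a rotation vector about the tool's x, y, z in units of 6 degrees (1.0 is 6 degrees), then the shift along the tool's x, y, z in units of 30 mm (1.0 is 30 mm), then the closure, from -1 (fully open) to 1 (shut), so that 0 is half open. In form: rx ry rz x y z fingers; .... A call has 1 to 5 rows; each row is the pose to reach, as a shift and turn from the pose commanded when the call began, along the tool's axes at that moment; what a row does not reach only later rows make up. A row lasts 1/12 s, in which the tool goes at most 41.7 mm and 7.16 degrees, less where a joint would pass 70% of its speed; a pose out of reach is approached as far as the arm can. A call with a gripper value outside its range is refused whole. The fingers move at their own pace and stop on an object; FORCE is the grip in N (left out, the last holds). Time passes only in rows, so rows that repeat a pose let the fingers close. It gives the time, the measured TCP pose, the force, the opening and the grip force at its end, in the units of the state.
- sense(): the state, without advancing time (a new reading comes with each control period).
- camera(name): name is "side" or "top" or "wrist"; returns (picture, depth): 384x512x3 uint8, blue, green, red; 384x512 float32, mm along the optical axis (not along the pixel's ray), 0 where there is no reading.
- calibration(name): a dict with "fov_y" (degrees; the focal length in pixels is half the picture's height over the tangent of half this angle, whatever the lens; pixels are square), "cx", "cy" (the principal point, pixels), "rvec" (rotation vector, rad) and "tvec" (3), from world to camera coordinates, as OpenCV has them. Camera axes: x right, y down, z forward; pixel columns grow to the right and rows downward; lengths in mm; the calibration is good to about 2 mm. The wrist camera is an equidistant fisheye: a pixel r from the principal point sees the ray r / f radians off the axis. A picture is of the moment at which its call begins: read the wrist's pose just before it. calibration takes no time and is no camera call; for the wrist camera it gives the pose at the moment of the call.
- sign_off(): hands the job in; it is judged then, once.
The state is a dict: "clock": time; "joint_pos": joint angles; "qvel": joint speeds; "joint_efforts": joint torques, N m; "position": TCP position; "tcp_rot": TCP orientation; "wrist_force": force on the tool from outside, world axes, zero at the start; "torque": the same for the moment, N m; "opening": finger opening in mm; "finger_force": force on a finger pad.
Only numpy, scipy, OpenCV 4.12 (cv2) and the standard library are available. Lean on these libraries where they do the work, as an engineer would, in place of code of your own. Each camera call takes 0.05 s, during which the arm holds its last target. There are 200 camera calls.

## Working session

There is one attempt and no reset: what is moved stays moved. The work goes in short steps, Python scripts to look and compute and a shell command to move; the robot and the scene stay as the last step left them, time stands still between calls to the robot, and variables do not carry over. Pictures are saved under pics/ and viewed, at most 10 in all, crops included, and the job is handed in when it is done.

```bash
mkdir -p pics
cat > h.py <<'E'
from workcell import *
import numpy as np, cv2
from scipy.spatial.transform import Rotation as R
def K(c):
    f=192/np.tan(np.radians(c["fov_y"])/2); return f,c["cx"],c["cy"]
def grab(n):
    c=calibration(n); im,d=camera(n); return im,d,c
def world(c,u,v,d,fish=False):
    f,cx,cy=K(c); u=np.asarray(u,float);v=np.asarray(v,float)
    x=(u-cx)/f;y=(v-cy)/f
    if fish:
        r=np.hypot(x,y)+1e-9; s=np.tan(r)/r; x=x*s;y=y*s
    p=np.stack([x*d,y*d,d+0*x],-1)
    M=R.from_rotvec(np.ravel(c["rvec"])).as_matrix()
    return (p-np.ravel(c["tvec"]))@M
def allpts(n,d,c):
    v,u=np.mgrid[:384,:512]; return world(c,u,v,d,n=="wrist")
E
python3 - <<'E'
from h import *
s=sense(); print(s["clock"],s["position"],s["tcp_rot"],s["wrist_force"],s["opening"])
import pickle
D={}
for n in("top","side"):
    im,d,c=grab(n); D[n]=(im,d,c); print(n,c)
    cv2.imwrite(f"pics/{n}.png",cv2.resize(im,(768,576)))
pickle.dump(D,open("d.pkl","wb"))
E
python3 -m pendant 2>&1 | head; python3 -c "import workcell;print([x for x in dir(workcell) if x[0]!='_'])"
```

```text
0.0 [ 195.30807447 -540.13444823  230.34616282] [ 9.85003042e-01  1.72534005e-01 -5.97989612e-05 -1.01052367e-03] [0.64152977 0.04580448 1.34586331] 85.57255306388032
top {'fov_y': 51.90043439284985, 'cx': 258.1773409337917, 'cy': 193.6067615810216, 'rvec': array([ 2.1510404 , -2.19402101,  0.16408848]), 'tvec': array([ 39.04515616, 598.19911564, 994.43540469])}
side {'fov_y': 55.566210830406426, 'cx': 252.45290526629194, 'cy': 195.68448845189099, 'rvec': array([ 1.13902993,  2.38958587, -0.97599869]), 'tvec': array([ 358.19108793, -276.43269654, 1328.39725264])}
invalid input
['MotionError', 'calibration', 'camera', 'grip_depth', 'sense', 'sign_off']
```

View pics/top.png

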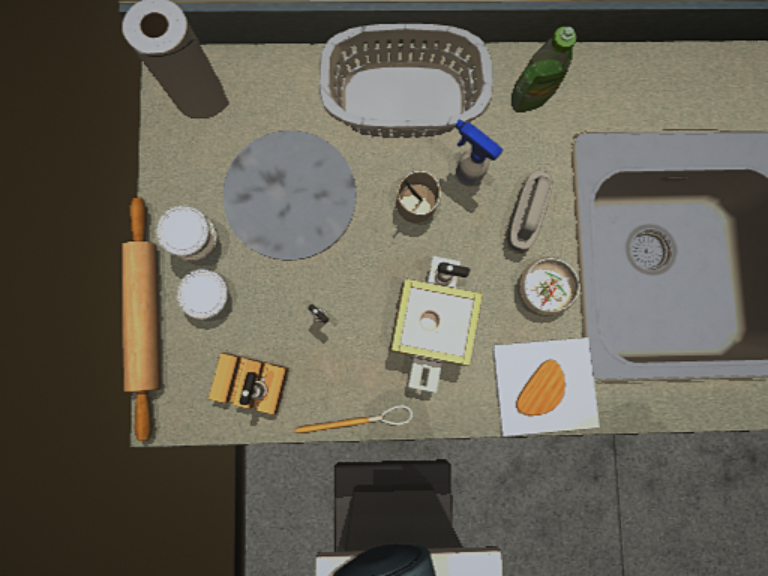

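View pics/side.png

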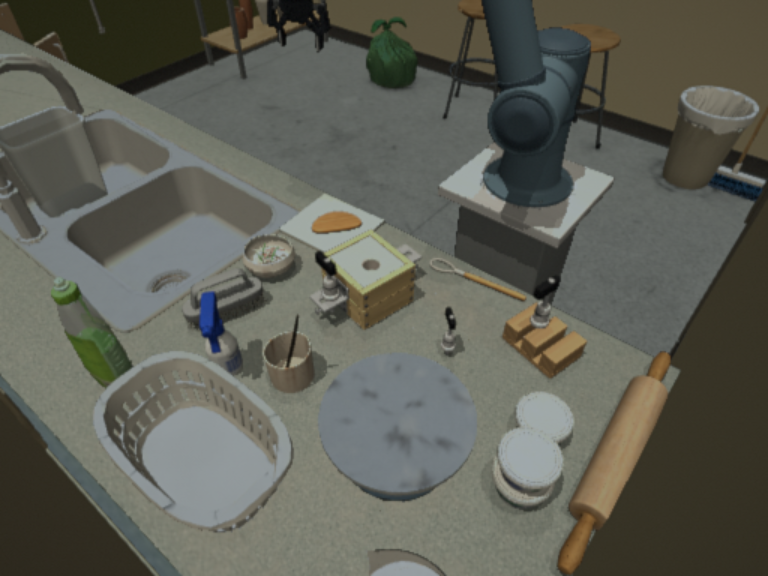

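Run:
```python
from h import *
print(grip_depth, R.from_quat(sense()["tcp_rot"]).as_matrix().round(3))
```

```text
18.700000000000003 [[ 0.94   0.34  -0.   ]
 [ 0.34  -0.94   0.002]
 [ 0.    -0.002 -1.   ]]
```

The top view shows three clamp-like things (768-px picture). One is in the rack at (250,390), a smaller one stands on the worktop at (317,315), and the fitted one is on the mould's far ear at (452,270). The rack one is the larger loose clamp and sits in the right-hand (-y) groove, so it fits the description. The mould is at (437,322) and its bare ear at (424,378). I'll confirm with one crop and measure.

```bash
cat > m.py <<'E'
from h import *
import pickle
D=pickle.load(open("d.pkl","rb"))
def rect(p): 
    r=cv2.minAreaRect(p[:,:2].astype(np.float32)); return np.round(r[0],1),np.round(r[1],1),round(r[2],1)
for n in("top","side"):
    im,d,c=D[n]; P=allpts(n,d,c); ok=d>0
    def sel(name,x0,x1,y0,y1,z0,z1,extra=None):
        m=ok&(P[...,0]>x0)&(P[...,0]<x1)&(P[...,1]>y0)&(P[...,1]<y1)&(P[...,2]>z0)&(P[...,2]<z1)
        if extra is not None:m&=extra
        p=P[m]
        if len(p)>8: print(n,name,len(p),rect(p),"med",np.median(p,0).round(1),"ext",p.min(0).round(),p.max(0).round())
    A=dict(top=(427,322),side=(390,265)) 
    b=im.astype(int); dark=(b.max(-1)<70)
    for u,v in ([(437,345),(424,372),(248,395),(223,378),(272,400),(317,315),(452,270),(200,295),(418,195),(548,288)] if n=="top" else [(370,245),(545,288),(450,318),(520,325)]):
        print(n,(u,v),P[int(v/1.5),int(u/1.5)].round(1),b[int(v/1.5),int(u/1.5)])
    pickle.dump(P,open(f"P{n}.pkl","wb"))
im=D["top"][0]; a=cv2.resize(im[225:285,130:230],None,fx=5,fy=5,interpolation=cv2.INTER_CUBIC)
im=D["side"][0]; b=cv2.resize(im[180:255,285:400],(500,326),interpolation=cv2.INTER_CUBIC)
cv2.imwrite("pics/crop1.png",cv2.resize(np.vstack([a,b]),None,fx=.95,fy=.95))
E
python3 m.py
```

```text
top (437, 345) [501.  -49.9  88. ] [193 195 190]
top (424, 372) [456.2 -34.1   1.6] [41 52 54]
top (248, 395) [430.7 246.1 141.9] [49 56 57]
top (223, 378) [454.4 308.7  44.8] [ 88 160 189]
top (272, 400) [417.7 225.7  45.3] [ 83 152 190]
top (317, 315) [553.6 145.2  93.3] [16 20 20]
top (452, 270) [616.8 -71.5 139.4] [55 61 62]
top (200, 295) [597.2 348.1  46.5] [200 192 188]
top (418, 195) [760.2 -26.8  65.6] [15 16 18]
top (548, 288) [ 598.1 -254.4   35.1] [167 195 188]
side (370, 245) [506.  -72.5  92.7] [162 171 162]
side (545, 288) [457.5 251.1 143.6] [20 21 22]
side (450, 318) [566.6 149.6  95.9] [74 78 79]
side (520, 325) [463.7 228.6  46.1] [ 79 119 148]
```

View pics/crop1.png

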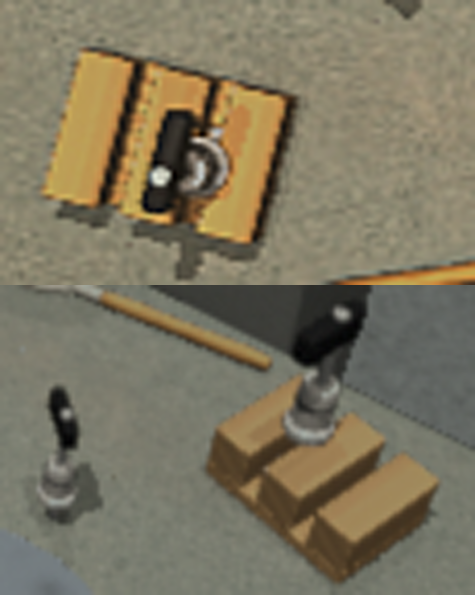

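The crop confirms it: the clamp in the rack's -y groove is clearly larger than the free-standing one. Next I'll fit the poses.

```bash
cat > m2.py <<'E'
from h import *
import pickle
D=pickle.load(open("d.pkl","rb"))
def rect(p):
    r=cv2.minAreaRect(p[:,:2].astype(np.float32)); return np.round(r[0],1),np.round(r[1],1),round(r[2],1)
for n in("top","side"):
    im,d,c=D[n]; P=allpts(n,d,c); ok=d>0; dark=im.max(-1)<80
    def sel(name,x0,x1,y0,y1,z0,z1,ex=True):
        m=ok&(P[...,0]>x0)&(P[...,0]<x1)&(P[...,1]>y0)&(P[...,1]<y1)&(P[...,2]>z0)&(P[...,2]<z1)&ex
        p=P[m]
        if len(p)>8:
            q=p[:,:2]-p[:,:2].mean(0); w,V=np.linalg.eigh(q.T@q); a=V[:,1]
            print(n,name,len(p),rect(p),"mean",p.mean(0).round(1),"pca",np.degrees(np.arctan2(a[1],a[0])).round(1),"z",np.percentile(p[:,2],[5,50,95]).round(1))
        return p
    sel("mouldtop",470,630,-140,30,84,102)
    sel("ear",430,500,-90,0,45,65)
    sel("rack",380,500,190,340,38,52)
    sel("handle",390,480,190,300,125,155)
    sel("handletop",390,480,190,300,138,152)
    sel("fitted handle",580,680,-120,-20,118,160)
E
python3 m2.py
```

```text
top mouldtop 2495 (array([550.7, -53.8]), array([131. , 142.5]), 77.3) mean [540.6 -51.8  91.6] pca 80.2 z [88.  91.5 95.4]
top ear 324 (array([453.1, -43.1]), array([79.1, 53.7]), 77.8) mean [455.7 -32.3  53.4] pca 110.4 z [50.  53.4 56.4]
top rack 982 (array([445.2, 267.9]), array([115.1,  80. ]), 75.3) mean [446.5 268.   43.4] pca 76.1 z [40.1 43.5 46.8]
top handle 160 (array([440.8, 246.9]), array([14.2, 49.9]), 76.1) mean [441.  245.6 141. ] pca 165.4 z [129.1 142.2 145.8]
top handletop 136 (array([440.6, 246.9]), array([14.2, 49.4]), 76.6) mean [440.8 246.5 142.7] pca 165.9 z [139.2 142.8 145.8]
top fitted handle 145 (array([619.7, -75.2]), array([48.9, 14.8]), 77.3) mean [618.4 -74.6 136.3] pca 77.1 z [124.5 137.8 141. ]
side mouldtop 1512 (array([555.7, -50.6]), array([133.8, 151.8]), 77.0) mean [545.6 -43.5  92.4] pca 47.0 z [88.1 92.4 96.1]
side ear 83 (array([441.5, -27. ]), array([48.4, 23.8]), 79.0) mean [442.4 -24.6  54.2] pca 82.0 z [51.5 54.2 56.6]
side rack 847 (array([447.7, 270.4]), array([115. ,  82.9]), 75.9) mean [454.7 275.8  44.6] pca 86.1 z [40.6 44.7 47.2]
side handle 153 (array([443.7, 250.4]), array([14.1, 51.4]), 76.2) mean [448.  251.1 139.6] pca 163.1 z [127.5 142.7 146.3]
side handletop 101 (array([443.7, 250.4]), array([14.1, 51.4]), 76.2) mean [445.7 250.7 143.7] pca 163.9 z [139.6 144.2 146.4]
side fitted handle 135 (array([621.7, -72.7]), array([48.7, 14.5]), 76.1) mean [624.7 -69.4 134.1] pca 79.0 z [122.2 136.9 141.6]
```

```bash
m='0 0 0'; 
python3 -m pendant '0 0 0 1.3 -1.2 0 -1;0 0 0 2.6 -2.4 0 -1;0 0 0 3.9 -3.6 0 -1;0 0 0 4.43 -4.07 0 -1;0 0 0 4.43 -4.07 0 -1' 30
python3 -m pendant '0 0 0 1.3 -1.2 0 -1;0 0 0 2.6 -2.4 0 -1;0 0 0 3.9 -3.6 0 -1;0 0 0 4.43 -4.07 0 -1;0 0 0 4.43 -4.07 0 -1'
python3 -m pendant '0 0 0 1.3 -1.2 0 -1;0 0 0 2.6 -2.4 0 -1;0 0 0 3.9 -3.6 0 -1;0 0 0 4.43 -4.07 0 -1;0 0 0 4.43 -4.07 0 -1'
python3 -m pendant '0 0 -4.9 0 0 0 -1;0 0 -4.9 0 0 0 -1;0 0 -4.9 0 0 0 -1;0 0 -4.9 0 0 0 -1;0 0 -4.9 0 0 0 -1'
python3 -m pendant '0 0 -4.9 0 0 0 -1;0 0 -4.9 0 0 0 -1;0 0 -4.9 0 0 0 -1;0 0 -4.9 0 0 0 -1;0 0 -4.9 0 0 0 -1'
python3 - <<'E'
from h import *
s=sense(); print(s["clock"],s["position"],s["joint_pos"],R.from_quat(s["tcp_rot"]).as_euler('ZYX',degrees=True))
c=calibration("wrist"); M=R.from_rotvec(np.ravel(c["rvec"])).as_matrix(); print(c["fov_y"],-M.T@np.ravel(c["tvec"]),M[2])
E
```

```text
clock: 0.52
position: [280.0, -375.6, 230.9]
tcp_rot: [0.985, 0.174, 0.0, -0.002]
wrist_force: [-0.3, 0.0, 0.2]
opening: 85.5
finger_force: 0.0
clock: 0.93
position: [363.4, -216.6, 231.1]
tcp_rot: [0.985, 0.175, 0.0, -0.001]
wrist_force: [-0.1, -0.4, -0.3]
opening: 85.2
finger_force: 0.0
clock: 1.35
position: [447.5, -56.8, 231.1]
tcp_rot: [0.985, 0.175, 0.001, -0.001]
wrist_force: [0.0, -0.4, 0.7]
opening: 85.3
finger_force: 0.0
clock: 1.77
position: [445.8, -60.8, 230.9]
tcp_rot: [0.908, 0.418, -0.0, -0.0]
wrist_force: [-1.0, -0.5, -0.4]
opening: 85.5
finger_force: 0.0
clock: 2.18
position: [445.8, -61.0, 231.1]
tcp_rot: [0.774, 0.634, -0.0, -0.0]
wrist_force: [-0.8, -0.4, -0.7]
opening: 85.4
finger_force: 0.0
2.1833 [445.81040864 -60.96729438 231.0639952 ] [-2.76935163e-01  1.25466334e-01 -2.52101109e-01  1.19367524e+00
 -1.79561795e-04  1.49186877e+00] [ 7.86550041e+01  8.23965888e-03 -1.79973694e+02]
65.70646984690485 [460.60136759  17.97206707 373.56702254] [-0.06184117 -0.30428063 -0.95057297]
```

Run:
```python
from h import *
import pickle
im,d,c=grab("wrist"); pickle.dump((im,d,c),open("w1.pkl","wb")); cv2.imwrite("pics/w1.png",cv2.resize(im,(768,576)))
```

```text
(no output)
```

View pics/w1.png

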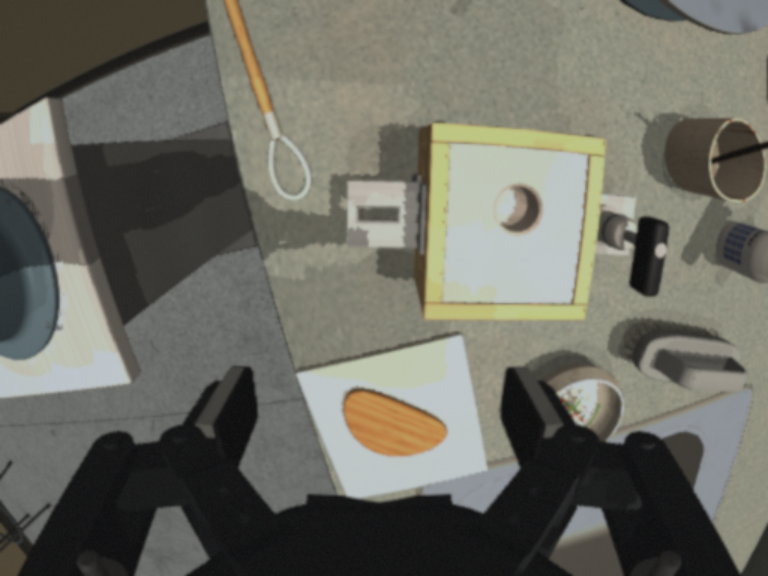

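The wrist view shows the mould, with the bare ear at about (378,213) and its slot spanning columns 357–400, rows 207–222 (768-px scale). I'll fit the ear, slot and mould top from its depth.

```bash
cat > m3.py <<'E'
from h import *
import pickle
im,d,c=pickle.load(open("w1.pkl","rb")); P=allpts("wrist",d,c); ok=d>0
def lab(u0,u1,v0,v1,z0,z1):
    m=np.zeros(d.shape,bool); m[int(v0/1.5):int(v1/1.5),int(u0/1.5):int(u1/1.5)]=1
    m&=ok&(P[...,2]>z0)&(P[...,2]<z1); return m
def rep(n,p):
    r=cv2.minAreaRect(p[:,:2].astype(np.float32)); print(n,len(p),np.round(r[0],1),np.round(r[1],1),round(r[2],1),"z",np.median(p[:,2]).round(1)); return r
rep("top",P[lab(415,612,115,325,88,102)])
m=lab(335,415,170,255,50,60); rep("ear",P[m])
# slot: dark pixels inside ear, intersect rays with z=55
g=im.max(-1); f,cx,cy=K(c)
M=R.from_rotvec(np.ravel(c["rvec"])).as_matrix(); C=-M.T@np.ravel(c["tvec"])
v,u=np.mgrid[:384,:512]; q=world(c,u,v,np.ones(d.shape),True)-C; Q=C+q*((55-C[2])/q[...,2])[...,None]
s=np.zeros(d.shape,bool); s[int(200/1.5):int(230/1.5),int(350/1.5):int(405/1.5)]=1
print(g[133:155,230:275:2])
for t in (90,110,130): rep(f"slot{t}",Q[s&(g<t)])
# ear by image brightness
rep("earbright",Q[lab(343,405,175,252,45,65)&(g>130)])
print(P[int(213/1.5),int(378/1.5)])
E
python3 m3.py
```

```text
top 13725 [546.8 -51.1] [130.7 135.3] 77.8 z 92.3
ear 1656 [451.9 -30.8] [47.7 47.4] 78.6 z 54.8
[[147 175 185 182 181 181 182 185 191 191 191 191 192 192 192 192 192 193
  194 187 158 128 125]
 [154 182 189 184 180 182 182 189 191 192 191 192 193 194 193 194 194 195
  196 175 140 128 128]
 [157 184 190 182 182 182 183 189 191 191 191 191 192 193 193 193 194 194
  195 174 132 127 127]
 [159 186 190 183 174 174 175 180 181 181 184 184 184 185 185 185 186 188
  191 186 136 128 127]
 [155 185 191 184 145 145 148 156 153 145 151 154 153 154 153 153 152 161
  173 186 137 126 126]
 [149 185 195 186 136 121 127 138 131 119 112 118 117 118 117 116 118 126
  158 186 138 127 126]
 [135 185 198 190 135  94  99 122 113  96  91  92  91  95  93  92  95 102
  152 190 142 131 130]
 [114 183 196 191 135  81  87  99  94  86  86  85  86  87  87  86  88  93
  147 193 150 132 130]
 [107 183 195 189 136  82  89  92  88  87  85  85  85  86  87  84  85  89
  150 194 163 130 129]
 [107 183 197 189 137  82  88  92  88  87  86  84  85  87  88  85  84  92
  157 188 158 129 129]
 [106 184 197 191 139  79  85  91
[... 674 characters left out ...]
1 192 191 192 192 191 191 191 191 190 190 191
  191 183 148 126 126]
 [108 171 169 185 160 183 192 193 192 193 194 194 194 194 194 193 194 193
  193 175 134 127 127]
 [106 154 142 172 142 163 183 187 192 193 193 193 193 194 194 194 194 193
  194 172 129 127 127]
 [106 136 132 153 134 139 162 168 190 195 195 194 194 194 194 195 195 196
  196 174 129 127 128]
 [109 132 131 137 131 132 138 145 187 195 195 194 195 195 195 196 196 197
  195 182 134 128 128]]
slot90 130 [450.2 -30.2] [ 6.6 25.9] 76.0 z 55.0
slot110 204 [449.8 -30. ] [ 7.7 27.1] 78.7 z 55.0
slot130 258 [450.3 -30.1] [ 9.9 28.2] 78.7 z 55.0
earbright 1299 [448.7 -30. ] [47.3 40.7] 78.6 z 55.0
[448.6475126  -37.94542977  -0.82065534]
```

```bash
python3 -m pendant '0 0 0 1.3 -0.25 0 -1;0 0 0 2.6 -0.5 0 -1;0 0 0 3.9 -0.75 0 -1;0 0 0 5.04 -0.96 0 -1;0 0 0 5.04 -0.96 0 -1' >/dev/null
python3 -m pendant '0 0 0 1.3 -0.25 0 -1;0 0 0 2.6 -0.5 0 -1;0 0 0 3.9 -0.75 0 -1;0 0 0 5.04 -0.96 0 -1;0 0 0 5.04 -0.96 0 -1' >/dev/null
python3 -m pendant '0 0 -4.85 0 0 0 -1;0 0 -4.85 0 0 0 -1;0 0 -4.85 0 0 0 -1;0 0 -4.85 0 0 0 -1;0 0 -4.85 0 0 0 -1' >/dev/null
python3 -m pendant '0 0 -4.85 0 0 0 -1;0 0 -4.85 0 0 0 -1;0 0 -4.85 0 0 0 -1;0 0 -4.85 0 0 0 -1;0 0 -4.85 0 0 0 -1' >/dev/null
python3 -m pendant '0 0 -4.85 0 0 0 -1;0 0 -4.85 0 0 0 -1;0 0 -4.85 0 0 0 -1;0 0 -4.85 0 0 0 -1;0 0 -4.85 0 0 0 -1'
python3 - <<'E'
from h import *
import pickle
s=sense(); print(s["joint_pos"].round(3),R.from_quat(s["tcp_rot"]).as_euler('ZYX',degrees=True).round(2))
im,d,c=grab("wrist"); pickle.dump((im,d,c),open("w2.pkl","wb")); cv2.imwrite("pics/w2.png",cv2.resize(im,(768,576)))
P=allpts("wrist",d,c)
def sel(n,x0,x1,y0,y1,z0,z1):
    m=(d>0)&(P[...,0]>x0)&(P[...,0]<x1)&(P[...,1]>y0)&(P[...,1]<y1)&(P[...,2]>z0)&(P[...,2]<z1); p=P[m]
    if len(p)<9: print(n,len(p)); return
    r=cv2.minAreaRect(p[:,:2].astype(np.float32)); print(n,len(p),np.round(r[0],1),np.round(r[1],1),round(r[2],1),"z",np.percentile(p[:,2],[5,50,95]).round(1))
sel("handle",395,500,200,290,137,152); sel("rack",380,520,190,340,40,50)
E
```

```text
clock: 4.32
position: [449.0, 246.5, 231.2]
tcp_rot: [0.124, 0.992, -0.0, -0.0]
wrist_force: [-0.2, -0.1, 0.7]
opening: 85.7
finger_force: 0.0
[ 0.378  0.25  -0.098  1.224 -0.     0.627] [ 165.73    0.   -179.98]
handle 984 [439.8 249.5] [13.7 48.8] 75.3 z [141.3 144.3 145.8]
rack 4855 [444.6 269.8] [114.6  80.1] 76.0 z [43.3 44.7 46. ]
```

View pics/w2.png

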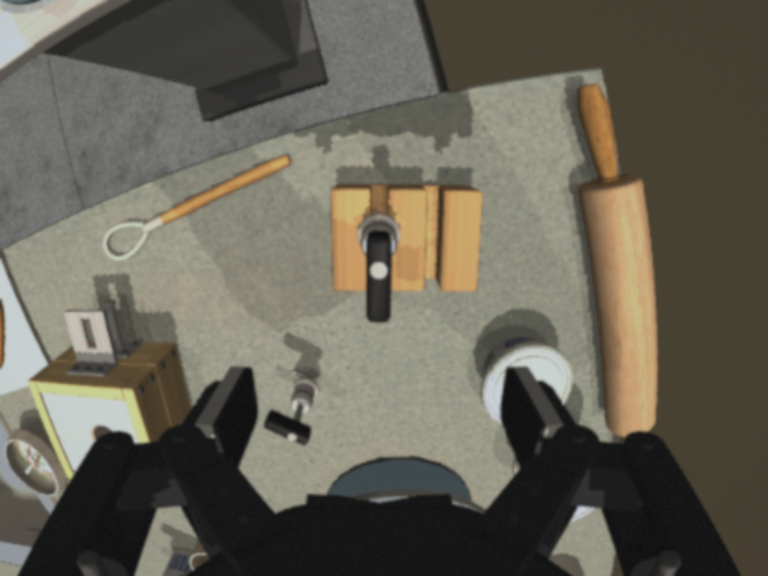

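The wrist view shows the clamp handle running from (378,232) to (378,320), with a light dot at (379,270). I need to know which end is the long one, so I'll locate the axis from the barrel and flange.

Run:
```python
from h import *
import pickle
im,d,c=pickle.load(open("w2.pkl","rb")); D=pickle.load(open("d.pkl","rb")); D["wrist"]=(im,d,c)
for n in D:
    im,d,c=D[n]; P=allpts(n,d,c)
    for z0,z1 in((52,66),(66,82),(82,95),(95,118)):
        m=(d>0)&(abs(P[...,0]-441)<40)&(abs(P[...,1]-249)<30)&(P[...,2]>z0)&(P[...,2]<z1); p=P[m]
        if len(p)>3: print(n,z0,len(p),"min",p.min(0).round(1),"max",p.max(0).round(1),"mean",p.mean(0).round(1))
    m=(d>0)&(abs(P[...,0]-441)<40)&(abs(P[...,1]-249)<30)&(P[...,2]>135)&(P[...,2]<155)&(im.max(-1)>110); p=P[m]; print(n,"dot",len(p),p.mean(0).round(1),p.max(0).round(1))
```

```text
top 52 18 min [421.  236.4  52.1] max [448.3 246.6  59.4] mean [434.5 239.9  54.9]
top 66 22 min [422.2 235.9  67.2] max [446.4 251.7  81.7] mean [434.4 240.8  75.2]
top 82 35 min [422.9 236.4  82.1] max [442.  250.4  89.7] mean [432.8 243.5  84.7]
top dot 13 [434.  249.2 144.3] [437.7 252.4 146.3]
side 52 53 min [431.3 236.8  52.3] max [452.2 266.8  65.7] mean [444.3 253.1  57.3]
side 66 48 min [434.  238.8  67. ] max [449.6 264.   81.6] mean [444.9 253.2  74.2]
side 82 53 min [427.9 241.2  82.1] max [447.8 263.4  94.7] mean [439.8 252.7  86.5]
side 95 19 min [435.5 248.3  95.8] max [441.5 255.3 116.6] mean [438.6 252.6 105. ]
side dot 6 [436.7 250.5 145.7] [439.3 253.8 147.8]
wrist 52 159 min [418.7 235.8  52. ] max [442.2 266.3  65.6] mean [425.9 253.4  55.1]
wrist 66 85 min [421.6 238.6  66. ] max [443.8 263.8  82. ] mean [426.3 253.3  77. ]
wrist 82 95 min [422.4 239.4  82.1] max [441.6 263.   88.3] mean [429.9 251.7  84.7]
wrist dot 122 [433.7 251.4 145. ] [464.5 261.2 147.4]
```

The axis comes out at about (434,251), under the dot. That puts the long end of the handle away from the robot, which doesn't fit the rack text. I'll look for the hook itself in the groove before gripping.

Run:
```python
from h import *
import pickle
im,d,c=pickle.load(open("w2.pkl","rb")); D=pickle.load(open("d.pkl","rb"))
P=allpts("wrist",d,c); a=np.array([434.3,251.]); e=np.array([np.cos(np.radians(-14.2)),np.sin(np.radians(-14.2))]); n=np.array([-e[1],e[0]])
q=P[...,:2]-a; l=q@e; w=q@n
for k in range(-44,60,4):
    m=(d>0)&(abs(w)<5)&(l>k)&(l<k+4)&(P[...,2]<60); 
    if m.sum(): print(k,m.sum(),np.percentile(P[m][:,2],[5,50,95]).round(1), im[m].mean(0).round())
W=cv2.resize(im[115:220,210:330],(600,525),interpolation=cv2.INTER_CUBIC)
S=cv2.resize(D["side"][0][180:255,330:400],None,fx=5,fy=5,interpolation=cv2.INTER_CUBIC)[:,-200:]
cv2.imwrite("pics/crop2.png",W)
```

```text
-44 24 [-1.2 -0.1  1. ] [ 90. 101. 102.]
-40 24 [-1.2  0.   0.9] [ 95. 107. 107.]
-36 32 [-0.7  5.4 12.4] [ 74.  96. 113.]
-32 23 [10.4 12.  13.1] [ 70. 106. 139.]
-28 31 [10.2 11.7 13.1] [ 70. 106. 139.]
-24 24 [10.8 12.  13. ] [ 69. 105. 137.]
-20 26 [10.7 11.7 39.8] [ 68. 100. 129.]
-16 66 [11.5 51.9 55.1] [ 92. 110. 125.]
-12 19 [10.8 12.4 57.4] [ 74.  90. 105.]
```

View pics/crop2.png

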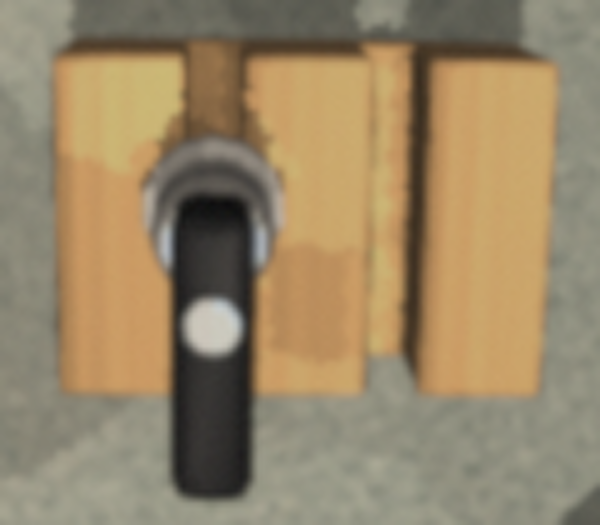

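No hook shows on the robot side: the groove floor (z 12) is visible right up to the flange. The dot and barrel agree with that, so the hook points world +x, at about -14°. I'll turn the tool half a turn so that its x axis lies along the hook, then check.

```bash
for i in 1; do
python3 -m pendant '0 0 -5 0 0 0 -1;0 0 -5 0 0 0 -1;0 0 -5 0 0 0 -1;0 0 -5 0 0 0 -1;0 0 -5 0 0 0 -1' >/dev/null
python3 -m pendant '0 0 -5 0 0 0 -1;0 0 -5 0 0 0 -1;0 0 -5 0 0 0 -1;0 0 -5 0 0 0 -1;0 0 -5 0 0 0 -1' >/dev/null
python3 -m pendant '0 0 -5 0 0 0 -1;0 0 -5 0 0 0 -1;0 0 -5 0 0 0 -1;0 0 -5 0 0 0 -1;0 0 -5 0 0 0 -1' >/dev/null
python3 -m pendant '0 0 -5 0 0 0 -1;0 0 -5 0 0 0 -1;0 0 -5 0 0 0 -1;0 0 -5 0 0 0 -1;0 0 -5 0 0 0 -1' >/dev/null
python3 -m pendant '0 0 -5 0 0 0 -1;0 0 -5 0 0 0 -1;0 0 -5 0 0 0 -1;0 0 -5 0 0 0 -1;0 0 -5 0 0 0 -1' >/dev/null
python3 -m pendant '0 0 -5 0 0 0 -1;0 0 -5 0 0 0 -1;0 0 -5 0 0 0 -1;0 0 -5 0 0 0 -1;0 0 -5 0 0 0 -1' 
done
python3 - <<'E'
from h import *
s=sense(); print(s["joint_pos"].round(3),s["position"],R.from_quat(s["tcp_rot"]).as_euler('ZYX',degrees=True).round(2))
im,d,c=grab("wrist"); P=allpts("wrist",d,c)
a=np.array([433.6,251.3]); e=np.array([np.cos(np.radians(-14.2)),np.sin(np.radians(-14.2))]); n=np.array([-e[1],e[0]])
m=(d>0)&(P[...,2]>137)&(P[...,2]<152)&(abs(P[...,0]-440)<50)&(abs(P[...,1]-250)<40); r=cv2.minAreaRect(P[m][:,:2].astype(np.float32)); print(r,P[m][:,2].mean())
m2=m&(im.max(-1)>110); print("dot",P[m2].mean(0))
q=P[...,:2]-a; l=q@e; w=q@n
for k in range(8,40,3):
    m=(d>0)&(abs(w)<4)&(l>k)&(l<k+3)&(P[...,2]<60)
    if m.sum(): print(k,m.sum(),np.percentile(P[m][:,2],[5,50,95]).round(1), im[m].mean(0).round())
E
```

```text
clock: 6.87
position: [448.9, 247.0, 231.2]
tcp_rot: [0.992, -0.124, 0.0, 0.0]
wrist_force: [0.6, 0.5, -0.1]
opening: 85.6
finger_force: 0.0
[ 0.379  0.25  -0.098  1.224 -0.    -2.514] [448.85289682 246.98621756 231.24498145] [-14.24  -0.   179.99]
((441.2233581542969, 248.5936737060547), (13.972675323486328, 49.68642044067383), 75.35154724121094) 144.0389980270829
dot [436.35409323 250.53617557 144.61952333]
8 3 [10.9 11.7 12.6] [124. 166. 198.]
11 15 [11.9 22.5 24. ] [145. 162. 176.]
14 29 [15.7 48.1 52.8] [138. 153. 166.]
17 13 [11.9 23.4 35.8] [140. 156. 170.]
20 28 [11.6 19.1 27.4] [115. 153. 186.]
23 12 [10.9 11.8 12.7] [108. 166. 214.]
26 18 [10.2 12.1 13.7] [105. 161. 210.]
29 12 [10.9 12.4 13.1] [104. 158. 208.]
32 13 [10.7 12.1 13.1] [102. 157. 206.]
35 17 [11.2 11.8 12.9] [102. 156. 206.]
38 12 [10.6 11.8 13. ] [108. 166. 213.]
```

The hook is confirmed pointing away from the robot (lip at l≈20 mm, z≈23–27). Now I'll centre on the axis, descend and grip.

```bash
python3 -m pendant '0 0 0 -0.5 0 0.6 -1;0 0 0 -0.5 0 1.2 -1;0 0 0 -0.5 0 1.8 -1;0 0 0 -0.5 0 2.4 -1;0 0 0 -0.5 0 2.4 -1' 40
python3 -m pendant '0 0 0 0 0 0.6 -1;0 0 0 0 0 1.1 -1;0 0 0 0 0 1.4 -1;0 0 0 0 0 1.5 -1;0 0 0 0 0 1.5 -1'
python3 -m pendant '0 0 0 0 0 0 0.2;0 0 0 0 0 0 0.5;0 0 0 0 0 0 1;0 0 0 0 0 0 1;0 0 0 0 0 0 1' 60
python3 -m pendant '0 0 0 0 0 0 1;0 0 0 0 0 0 1;0 0 0 0 0 0 1;0 0 0 0 0 0 1;0 0 0 0 0 0 1' 60
```

```text
clock: 7.33
position: [431.9, 249.6, 156.0]
tcp_rot: [0.992, -0.125, -0.003, 0.002]
wrist_force: [-0.7, -0.2, -1.2]
opening: 85.3
finger_force: 0.0
clock: 7.75
position: [434.0, 250.5, 114.2]
tcp_rot: [0.992, -0.123, -0.0, 0.0]
wrist_force: [-0.1, -0.2, -0.0]
opening: 85.7
finger_force: 0.0
clock: 8.17
position: [434.6, 250.8, 114.7]
tcp_rot: [0.993, -0.122, 0.0, -0.0]
wrist_force: [0.4, -0.4, -0.5]
opening: 25.3
finger_force: 0.0
clock: 8.58
position: [434.5, 250.6, 114.5]
tcp_rot: [0.993, -0.122, 0.0, 0.0]
wrist_force: [-0.4, -1.4, 4.0]
opening: 12.8
finger_force: 61.0
```

```bash
python3 -m pendant '0 0 0 0 0 -0.3 1;0 0 0 0 0 -0.7 1;0 0 0 0 0 -1.2 1;0 0 0 0 0 -1.5 1;0 0 0 0 0 -1.5 1'
python3 -m pendant '0 0 0 0 0 -0.5 1;0 0 0 0 0 -1.2 1;0 0 0 0 0 -1.9 1;0 0 0 0 0 -2.4 1;0 0 0 0 0 -2.4 1'
python3 - <<'E'
from h import *
s=sense(); print(s["joint_pos"].round(3),s["position"],R.from_quat(s["tcp_rot"]).as_euler('ZYX',degrees=True).round(2))
im,d,c=grab("wrist"); cv2.imwrite("pics/w3.png",cv2.resize(im,(768,576)))
E
```

```text
clock: 9.0
position: [435.6, 251.3, 161.3]
tcp_rot: [0.993, -0.122, 0.001, -0.001]
wrist_force: [1.0, 0.1, -2.0]
opening: 13.3
finger_force: 60.3
clock: 9.42
position: [435.9, 251.4, 233.8]
tcp_rot: [0.993, -0.122, 0.002, -0.001]
wrist_force: [0.6, 0.5, -0.8]
opening: 13.3
finger_force: 60.4
[ 0.397  0.226 -0.122  1.218  0.    -2.5  ] [435.89958042 251.43585082 233.80799794] [ -14.03   -0.22 -179.83]
```

View pics/w3.png

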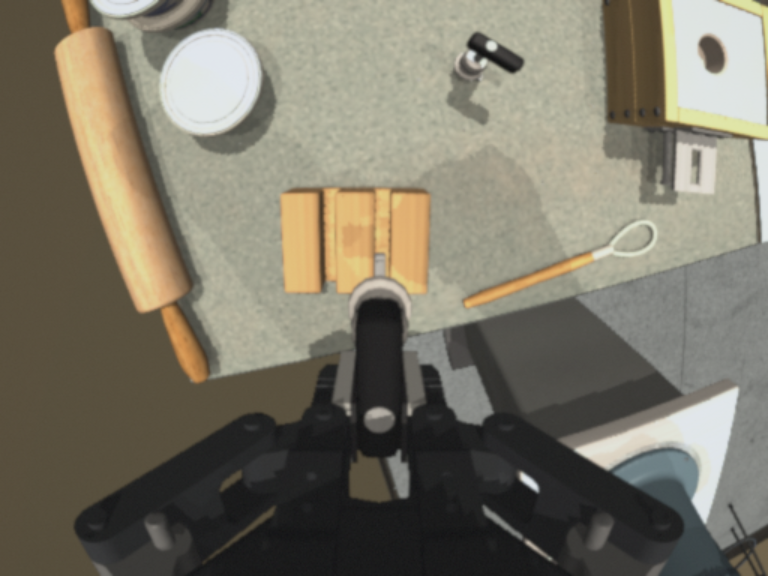

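The clamp is held firmly, with its hook arm visible at (380,265) ahead of the flange. Next I'll turn the hook towards the robot, carry the clamp over the ear, and check the fit from near.

```bash
python3 -m pendant '0 0 1 0 0 0 1;0 0 2 0 0 0 1;0 0 3 0 0 0 1;0 0 4 0 0 0 1;0 0 4.95 0 0 0 1' >/dev/null
python3 -m pendant '0 0 1 0 0 0 1;0 0 2 0 0 0 1;0 0 3 0 0 0 1;0 0 4 0 0 0 1;0 0 4.95 0 0 0 1' >/dev/null
python3 -m pendant '0 0 1 0 0 0 1;0 0 2 0 0 0 1;0 0 3 0 0 0 1;0 0 4 0 0 0 1;0 0 4.95 0 0 0 1' >/dev/null
python3 -m pendant '0 0 1 0 0 0 1;0 0 2 0 0 0 1;0 0 3 0 0 0 1;0 0 4 0 0 0 1;0 0 4.95 0 0 0 1' >/dev/null
python3 -m pendant '0 0 1 0 0 0 1;0 0 2 0 0 0 1;0 0 3 0 0 0 1;0 0 4 0 0 0 1;0 0 4.95 0 0 0 1' >/dev/null
python3 -m pendant '0 0 1 0 0 0 1;0 0 2 0 0 0 1;0 0 3 0 0 0 1;0 0 4 0 0 0 1;0 0 4.95 0 0 0 1'
python3 -m pendant '0 0 0 -0.3 -0.9 0 1;0 0 0 -0.6 -2 0 1;0 0 0 -0.9 -3.1 0 1;0 0 0 -1.2 -4.1 0 1;0 0 0 -1.37 -4.53 0 1'>/dev/null
python3 -m pendant '0 0 0 -0.3 -0.9 0 1;0 0 0 -0.6 -2 0 1;0 0 0 -0.9 -3.1 0 1;0 0 0 -1.3 -4.3 0 1;0 0 0 -1.37 -4.53 0 1'
python3 -m pendant '0 0 0 0 0 0 1;0 0 0 0 0 0 1'
python3 - <<'E'
from h import *
s=sense(); print(s["joint_pos"].round(3),s["position"],R.from_quat(s["tcp_rot"]).as_euler('ZYX',degrees=True).round(2))
import pickle
im,d,c=grab("wrist"); pickle.dump((im,d,c),open("w4.pkl","wb")); cv2.imwrite("pics/w4.png",cv2.resize(im,(768,576)))
E
```

```text
clock: 11.97
position: [433.2, 250.2, 229.0]
tcp_rot: [0.109, 0.994, -0.001, -0.002]
wrist_force: [-1.2, 0.6, -2.9]
opening: 13.0
finger_force: 60.2
clock: 12.8
position: [456.7, -36.9, 229.4]
tcp_rot: [0.109, 0.994, -0.001, -0.001]
wrist_force: [0.2, -0.1, -1.7]
opening: 13.1
finger_force: 60.3
clock: 12.97
position: [456.1, -32.2, 229.8]
tcp_rot: [0.107, 0.994, 0.001, -0.001]
wrist_force: [0.2, 0.8, -1.6]
opening: 13.1
finger_force: 60.3
[-2.100e-01  1.430e-01 -2.350e-01  1.196e+00  1.000e-03  5.000e-03] [456.10525181 -32.1911903  229.75886846] [ 1.6770e+02 -1.6000e-01  1.7996e+02]
```

View pics/w4.png

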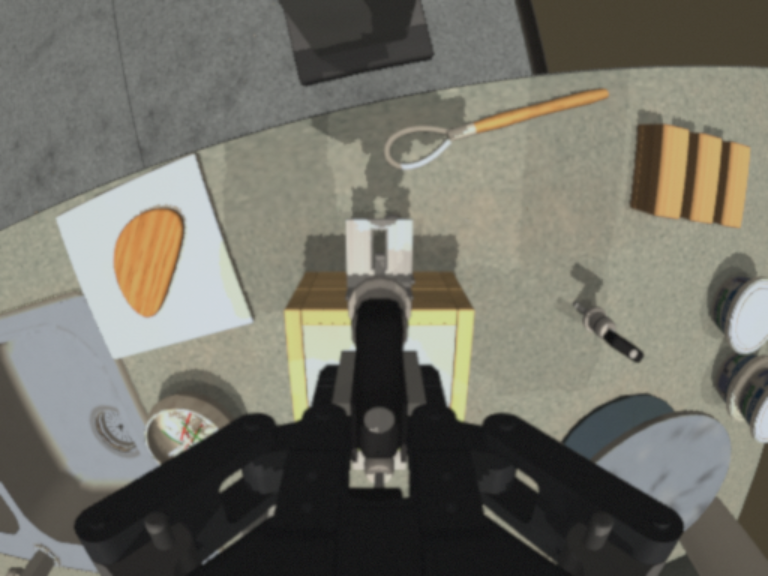

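The hook and slot line up at column 379: the slot spans rows ~230–262 and the hook tip is near row 265. I'll measure the slot, flange and hook in this one frame.

```bash
cat > m4.py <<'E'
from h import *
import pickle,sys
im,d,c=pickle.load(open(sys.argv[1],"rb")); P=allpts("wrist",d,c); s=sense()
T=np.array(s["position"]); Rm=R.from_quat(s["tcp_rot"]).as_matrix()
M=R.from_rotvec(np.ravel(c["rvec"])).as_matrix(); C=-M.T@np.ravel(c["tvec"])
L=(P-T)@Rm   # tool frame
v,u=np.mgrid[:384,:512]; q=world(c,u,v,np.ones(d.shape),True)-C
Q=C+q*((55-C[2])/q[...,2])[...,None]; QL=(Q-T)@Rm
g=im.max(-1)
ear=(d>0)&(abs(P[...,2]-55)<4)&(P[...,0]<480)&(P[...,0]>410)&(abs(P[...,1]+30)<40)
rect=lambda p:(lambda r:(np.round(r[0],1),np.round(r[1],1),round(r[2],1)))(cv2.minAreaRect(p.astype(np.float32)))
print("ear tool",ear.sum(),rect(L[ear][:,:2]),"world",rect(P[ear][:,:2]),P[ear][:,2].mean().round(1))
e=QL[ear]; print("ear tool y",np.percentile(e[:,1],[1,99]).round(1),"x max",np.percentile(e[:,0],99).round(1))
xm=np.percentile(e[:,0],99.5); ym=np.percentile(e[:,1],[.5,99.5]).mean()
sl=(abs(QL[...,1]-ym)<9)&(QL[...,0]<xm-3)&(QL[...,0]>xm-40)&(g<125)&~((L[...,2]<70)&(d>0))
if sl.sum()>5:
  n,l,st,ce=cv2.connectedComponentsWithStats(sl.astype(np.uint8)); k=1+np.argmax(st[1:,4]); p=QL[l==k]; print("slot tool",len(p),rect(p[:,:2]),p.min(0).round(1),p.max(0).round(1),"img",st[k])
for z0,z1 in((60,66),(66,72),(82,95),(88,94),(104,112),(106,120)):   # along tool z beyond TCP: nose at ~ +69
    m=(d>0)&(L[...,2]>z0)&(L[...,2]<z1)&(abs(L[...,1])<20)&(abs(L[...,0])<30)
    if m.sum()>3: p=L[m]; print("clamp",z0,z1,len(p),p.min(0).round(1),p.max(0).round(1),"mean y",p[:,1].mean().round(1))
pickle.dump((L,QL,g),open("L.pkl","wb"))
E
python3 m4.py w4.pkl; python3 -c "
import cv2;im=cv2.imread('pics/w4.png');cv2.imwrite('pics/w4c.png',cv2.resize(im[200:330,310:450],None,fx=4.5,fy=4.5,interpolation=cv2.INTER_CUBIC))"
```

```text
ear tool 1549 (array([ 1.2, -4.5]), array([57.4, 53.6]), 89.4) world (array([453.7, -35.6]), array([57.4, 53.6]), 78.4) 54.7
ear tool y [-24.5  23.9] x max 28.1
slot tool 239 (array([4.6, 0.3]), array([31.6,  9.9]), 0.3) [-11.2  -4.7 175. ] [ 20.4   5.3 175.1] img [248 153  10  29 239]
clamp 60 66 375 [ -3.3 -15.1  60. ] [18.3 16.2 65.8] mean y 0.4
clamp 66 72 46 [  7.2 -14.4  66. ] [18.3 14.  69.4] mean y -0.0
clamp 82 95 107 [11.  -1.8 87.2] [23.6  3.1 94.8] mean y 0.6
clamp 88 94 93 [11.  -1.8 88.1] [23.6  3.1 93.7] mean y 0.5
```

Run:
```python
from h import *
import pickle
im,d,c=pickle.load(open("w4.pkl","rb")); s=sense(); T=np.array(s["position"]); Rm=R.from_quat(s["tcp_rot"]).as_matrix()
M=R.from_rotvec(np.ravel(c["rvec"])).as_matrix(); C=-M.T@np.ravel(c["tvec"]); print("cam tool",((C-T)@Rm).round(1))
v,u=np.mgrid[:384,:512]; q=(world(c,u,v,np.ones(d.shape),True)-C)@Rm; c0=(C-T)@Rm
def at(z): return c0+q*((z-c0[2])/q[...,2])[...,None]
A,B,S=at(87.3),at(69.3),at(174.8); L=(allpts("wrist",d,c)-T)@Rm
for r in range(145,202): print(r,im.max(-1)[r,250:257],"lip x",A[r,253,0].round(1),"nose x",B[r,253,0].round(1),"ear x",S[r,253,0].round(1),"Lz",L[r,253,2].round(0),"Lx",L[r,253,0].round(1))
```

```text
cam tool [  80.7    0.  -142.2]
145 [122 128 127 124 122 116 102] lip x 43.4 nose x 46.4 ear x 29.3 Lz 230.0 Lx 20.3
146 [120 123 122 121 122 121 116] lip x 42.7 nose x 45.6 ear x 28.2 Lz 177.0 Lx 27.8
147 [135 136 138 136 136 138 138] lip x 41.9 nose x 44.9 ear x 27.1 Lz 174.0 Lx 27.1
148 [143 142 143 141 142 143 144] lip x 41.1 nose x 44.2 ear x 26.0 Lz 175.0 Lx 25.9
149 [153 150 146 143 142 144 146] lip x 40.3 nose x 43.4 ear x 24.9 Lz 175.0 Lx 24.8
150 [179 170 159 150 147 151 158] lip x 39.5 nose x 42.7 ear x 23.8 Lz 176.0 Lx 23.6
151 [191 184 171 163 163 166 175] lip x 38.7 nose x 42.0 ear x 22.7 Lz 176.0 Lx 22.4
152 [171 168 158 159 163 164 166] lip x 37.9 nose x 41.2 ear x 21.6 Lz 175.0 Lx 21.5
153 [135 132 123 127 134 129 133] lip x 37.1 nose x 40.5 ear x 20.5 Lz 176.0 Lx 20.3
154 [104  99  92  94 100  94 102] lip x 36.3 nose x 39.8 ear x 19.4 Lz 230.0 Lx 8.7
155 [92 88 81 79 81 80 93] lip x 35.5 nose x 39.0 ear x 18.2 Lz 230.0 Lx 7.3
156 [85 82 79 76 76 76 93] lip x 34.7 nose x 38.3 ear x 17.1 Lz 231.0 Lx 6.0
157 [77 75 75 74 73 76 91] lip x 33.9 nose x 37.5 ear x 16.0 Lz 2
[... 2845 characters left out ...]
 Lx 14.7
193 [89 87 87 86 87 85 86] lip x 4.0 nose x 10.0 ear x -25.2 Lz 55.0 Lx 14.9
194 [86 85 84 85 83 84 84] lip x 3.2 nose x 9.3 ear x -26.4 Lz 53.0 Lx 14.9
195 [86 87 85 86 85 83 83] lip x 2.3 nose x 8.5 ear x -27.6 Lz 52.0 Lx 14.5
196 [86 87 85 86 84 84 83] lip x 1.5 nose x 7.7 ear x -28.7 Lz 49.0 Lx 14.7
197 [83 82 82 83 80 81 80] lip x 0.6 nose x 6.9 ear x -29.9 Lz 46.0 Lx 14.9
198 [66 67 67 67 66 65 65] lip x -0.3 nose x 6.1 ear x -31.1 Lz -9.0 Lx 33.9
199 [41 43 42 41 42 41 41] lip x -1.1 nose x 5.3 ear x -32.3 Lz -11.0 Lx 33.9
200 [23 24 23 23 23 24 25] lip x -2.0 nose x 4.5 ear x -33.5 Lz -12.0 Lx 33.9
201 [17 19 20 23 17 19 22] lip x -2.9 nose x 3.7 ear x -34.7 Lz -14.0 Lx 34.1
```

View pics/w4c.png

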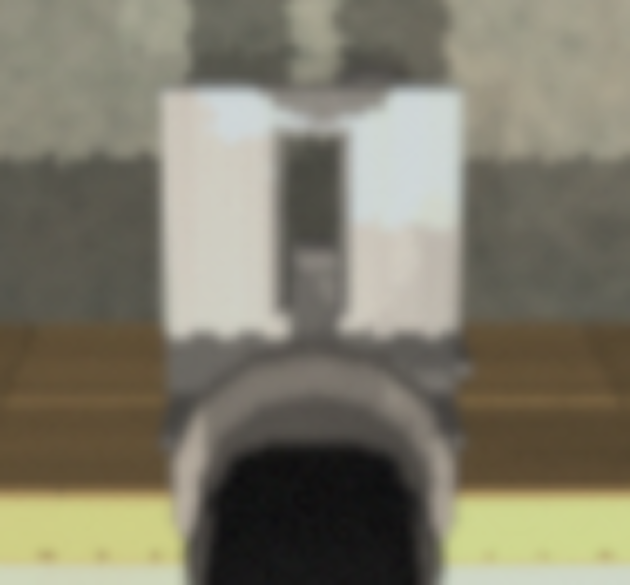

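The crop shows the hook over the slot. In tool coordinates the clamp axis is at x=+2.2 (handle end, hook tip, flange and barrel all agree) and the seat is at x=-3.0, so I need to shift -5.2 mm. I'll apply that, descend to just above the ear, and re-measure.

```bash
python3 -m pendant '0 0 0 -0.17 0 0.5 1;0 0 0 -0.17 0 1 1;0 0 0 -0.17 0 1.6 1;0 0 0 -0.17 0 2 1;0 0 0 -0.17 0 2.1 1'
python3 -m pendant '0 0 0 0 0 0.1 1;0 0 0 0 0 0.1 1;0 0 0 0 0 0.1 1'
cat > m5.py <<'E'
from h import *
import pickle,sys
s=sense(); T=np.array(s["position"]); Rm=R.from_quat(s["tcp_rot"]).as_matrix(); print(T.round(2),R.from_quat(s["tcp_rot"]).as_euler('ZYX',degrees=True).round(2),s["wrist_force"].round(1))
im,d,c=grab("wrist"); pickle.dump((im,d,c),open("w5.pkl","wb"))
M=R.from_rotvec(np.ravel(c["rvec"])).as_matrix(); C=-M.T@np.ravel(c["tvec"]); c0=(C-T)@Rm
v,u=np.mgrid[:384,:512]; q=(world(c,u,v,np.ones(d.shape),True)-C)@Rm; ze=T[2]-55
S=c0+q*((ze-c0[2])/q[...,2])[...,None]; A=c0+q*((87.3-c0[2])/q[...,2])[...,None]; L=(allpts("wrist",d,c)-T)@Rm; g=im.max(-1)
rr=[r for r in range(60,200) if 10<S[r,253,0]<36 or 14<A[r,253,0]<27]
for r in rr: print(r,g[r,251:256],"lip",A[r,253,0].round(1),"ear",S[r,253,0].round(1),"L",L[r,253].round(1))
for x in (15,12,9):
  r=np.argmin(abs(S[:,253,0]-x)); print("slot row x",x,r,[(S[r,k,1].round(1),int(g[r,k])) for k in range(238,269)])
for x in (19.5+2.2,16+2.2):
  r=np.argmin(abs(A[:,253,0]-x)); print("lip row",r,[(A[r,k,1].round(1),int(g[r,k]),int(L[r,k,2])) for k in range(244,264)])
E
python3 m5.py
```

```text
clock: 13.43
position: [459.9, -31.4, 165.7]
tcp_rot: [0.105, 0.994, 0.0, -0.002]
wrist_force: [-0.2, -0.0, -1.7]
opening: 13.1
finger_force: 60.3
clock: 13.68
position: [462.5, -33.0, 165.9]
tcp_rot: [0.106, 0.994, -0.0, 0.001]
wrist_force: [0.5, 0.8, -2.6]
opening: 13.2
finger_force: 60.3
[462.46 -33.01 165.88] [ 1.6783e+02  6.0000e-02 -1.8000e+02] [ 0.5  0.8 -2.6]
150 [107 106 106 107 107] lip 39.5 ear 35.2 L [ 34.8   1.3 113.4]
151 [131 130 130 131 131] lip 38.7 ear 34.4 L [ 34.5   1.3 110.1]
152 [142 143 141 140 142] lip 37.9 ear 33.5 L [ 33.3   1.3 111.8]
153 [144 144 143 143 144] lip 37.1 ear 32.6 L [ 32.5   1.3 111.1]
154 [144 145 143 143 144] lip 36.3 ear 31.7 L [ 31.8   1.3 110.5]
155 [145 144 142 143 145] lip 35.5 ear 30.8 L [ 31.    1.3 110. ]
156 [141 141 140 139 140] lip 34.7 ear 29.9 L [ 30.    1.3 110.7]
157 [128 128 129 127 126] lip 33.9 ear 29.0 L [ 29.1   1.3 110.7]
158 [108 110 113 110 105] lip 33.1 ear 28.2 L [ 16.6   1.5 166.6]
159 [95 93 95 91 87] lip 32.3 ear 27.3 L [ 15.8   1.5 165.1]
160 [90 83 81 79 78] lip 31.4 ear 26.4 L [ 14.3   1.5 167.2]
161 [83 79 78 
[... 4082 characters left out ...]
p.float64(6.8), 123, 111), (np.float64(7.6), 130, 111), (np.float64(8.4), 133, 110), (np.float64(9.2), 137, 111)]
lip row 176 [(np.float64(-5.9), 102, 110), (np.float64(-5.1), 91, 111), (np.float64(-4.3), 84, 112), (np.float64(-3.5), 81, 166), (np.float64(-2.7), 79, 165), (np.float64(-1.9), 87, 165), (np.float64(-1.1), 104, 92), (np.float64(-0.3), 110, 90), (np.float64(0.5), 111, 93), (np.float64(1.3), 110, 92), (np.float64(2.1), 118, 91), (np.float64(2.9), 124, 91), (np.float64(3.7), 109, 92), (np.float64(4.5), 85, 165), (np.float64(5.3), 85, 112), (np.float64(6.1), 100, 110), (np.float64(6.9), 116, 110), (np.float64(7.7), 122, 112), (np.float64(8.5), 125, 111), (np.float64(9.3), 126, 110)]
```

The ear is 41.6 mm below the nose. The correction is +2.1 mm in x and -0.6 mm in y. I'll insert slowly and watch the force.

```bash
python3 -m pendant '0 0 0 0.07 -0.02 0 1;0 0 0 0.07 -0.02 0.2 1;0 0 0 0.07 -0.02 0.4 1;0 0 0 0.07 -0.02 0.5 1;0 0 0 0.07 -0.02 0.5 1'
python3 -m pendant '0 0 0 0 0 0.1 1;0 0 0 0 0 0.2 1;0 0 0 0 0 0.3 1;0 0 0 0 0 0.4 1;0 0 0 0 0 0.4 1'
python3 m5.py | grep -v "row"
```

```text
clock: 14.15
position: [459.0, -33.5, 149.2]
tcp_rot: [0.107, 0.994, 0.0, -0.001]
wrist_force: [-0.6, 0.4, -1.7]
opening: 13.0
finger_force: 60.3
clock: 14.57
position: [459.4, -33.5, 137.6]
tcp_rot: [0.107, 0.994, -0.0, -0.001]
wrist_force: [0.3, -0.0, -2.2]
opening: 13.4
finger_force: 60.3
[459.4  -33.53 137.59] [ 1.6777e+02 -6.0000e-02 -1.7999e+02] [ 0.3 -0.  -2.2]
156 [88 87 86 86 87] lip 34.7 ear 35.6 L [ 24.5   1.4 137.8]
157 [89 83 81 82 83] lip 33.9 ear 34.8 L [ 23.4   1.4 138.3]
158 [94 88 82 82 81] lip 33.1 ear 34.0 L [ 22.7   1.4 137.2]
159 [93 89 84 82 83] lip 32.3 ear 33.3 L [32.5  1.2 86.4]
160 [100  99  97  97  96] lip 31.4 ear 32.5 L [32.2  1.2 83.9]
161 [125 126 126 124 123] lip 30.6 ear 31.7 L [31.7  1.2 82.6]
162 [143 144 143 142 141] lip 29.8 ear 30.9 L [30.6  1.2 83.7]
163 [145 146 146 145 145] lip 29.0 ear 30.1 L [30.1  1.2 82.7]
164 [146 147 146 145 144] lip 28.2 ear 29.3 L [29.4  1.2 81.9]
165 [146 146 146 146 145] lip 27.4 ear 28.5 L [28.5  1.2 82.6]
166 [145 146 146 145 145] lip 26.6 ear 27.7 L [27.7  1.2 82.6]
167 [142 143 144 142 142] lip 25.8 ear 26.9 L [
[... 554 characters left out ...]
 ear 19.6 L [17.   1.3 92.2]
177 [112 112 113 110 110] lip 17.5 ear 18.8 L [16.3  1.3 91.9]
178 [112 113 111 111 107] lip 16.7 ear 18.0 L [15.5  1.3 91.4]
179 [113 111 110 108 103] lip 15.9 ear 17.2 L [14.4  1.3 92.3]
180 [110 109 104 102  98] lip 15.0 ear 16.4 L [13.5  1.3 92.6]
181 [102 102 100  97  93] lip 14.2 ear 15.5 L [12.8  1.3 92. ]
182 [98 97 96 95 92] lip 13.3 ear 14.7 L [12.1  1.3 91.7]
183 [93 94 91 92 90] lip 12.5 ear 13.9 L [18.1  1.2 68.4]
184 [89 89 89 91 88] lip 11.7 ear 13.1 L [18.2  1.2 65.6]
185 [95 98 98 95 94] lip 10.8 ear 12.2 L [18.4  1.2 62.5]
186 [111 113 115 113 110] lip 10.0 ear 11.4 L [17.5  1.2 62.9]
187 [124 125 127 126 124] lip 9.1 ear 10.6 L [16.8  1.2 62.6]
```

The hook is through the slot (arm 9 mm below the ear top, tip clearance 1.8 mm, no force). I'll lower the nose onto the ear.

```bash
python3 -m pendant '0 0 0 -0.02 0 0.1 1;0 0 0 -0.02 0 0.2 1;0 0 0 -0.02 0 0.3 1;0 0 0 -0.02 0 0.38 1;0 0 0 -0.02 0 0.38 1'
python3 -m pendant '0 0 0 0 0 0.02 1;0 0 0 0 0 0.04 1;0 0 0 0 0 0.06 1;0 0 0 0 0 0.08 1;0 0 0 0 0 0.08 1'
python3 -m pendant '0 0 0 0 0 0.03 1;0 0 0 0 0 0.06 1;0 0 0 0 0 0.06 1;0 0 0 0 0 0.06 1' | grep -v rot
python3 m5.py | egrep "^\[|^(16[0-9]|17[0-5]) "
```

```text
clock: 15.03
position: [460.0, -33.7, 126.2]
tcp_rot: [0.107, 0.994, -0.0, -0.001]
wrist_force: [-1.3, 0.9, -2.2]
opening: 13.4
finger_force: 60.3
clock: 15.45
position: [460.6, -33.8, 124.7]
tcp_rot: [0.107, 0.994, -0.0, 0.0]
wrist_force: [0.2, 0.1, -0.9]
opening: 13.1
finger_force: 60.5
clock: 15.78
position: [460.7, -33.8, 123.1]
wrist_force: [-1.0, 0.2, 4.3]
opening: 13.2
finger_force: 61.1
[460.74 -33.78 123.07] [ 1.6777e+02  5.0000e-02 -1.7999e+02] [-1.   0.2  4.3]
160 [93 85 83 82 81] lip 31.4 ear 35.5 L [ 23.5   1.4 124.1]
161 [87 83 80 80 81] lip 30.6 ear 34.8 L [33.7  1.2 73.3]
162 [92 91 90 92 90] lip 29.8 ear 34.1 L [33.8  1.2 69.1]
163 [122 124 122 122 122] lip 29.0 ear 33.3 L [33.2  1.2 68.7]
164 [142 143 143 143 142] lip 28.2 ear 32.6 L [32.6  1.2 67.9]
165 [147 149 148 147 146] lip 27.4 ear 31.8 L [31.7  1.2 68.7]
166 [146 149 148 146 147] lip 26.5 ear 31.1 L [31.3  1.2 67.3]
167 [146 148 147 146 146] lip 25.7 ear 30.3 L [30.4  1.2 67.6]
168 [146 147 147 147 146] lip 24.9 ear 29.6 L [29.4  1.2 68.9]
169 [147 148 147 147 146] lip 24.1 ear 28.8 L [29.1  1.2 67. ]
170 [141 144 144 142 143] lip 23.3 ear 28.1 L [28.   1.2 68.3]
171 [128 129 131 133 131] lip 22.4 ear 27.3 L [27.2  1.2 68.7]
172 [113 116 118 125 124] lip 21.6 ear 26.6 L [21.3  1.3 88.4]
173 [ 99 102 110 120 120] lip 20.8 ear 25.8 L [20.4  1.3 88.8]
174 [ 98  98 107 120 119] lip 20.0 ear 25.1 L [18.7  1.3 92. ]
175 [ 99 101 109 115 114] lip 19.1 ear 24.3 L [18.   1.3 91.6]
```

Contact: the vertical force rose by about 6 N, which is the spring preload, and the axis is within 1 mm of the seat. Next I'll press down, feeling for the stop.

```bash
python3 -m pendant '0 0 0 0 0 0.1 1;0 0 0 0 0 0.2 1;0 0 0 0 0 0.3 1;0 0 0 0 0 0.4 1;0 0 0 0 0 0.4 1' | egrep "pos|force"
python3 -m pendant '0 0 0 0 0 0.05 1;0 0 0 0 0 0.1 1;0 0 0 0 0 0.13 1;0 0 0 0 0 0.13 1' | egrep "pos|force"
python3 -m pendant '0 0 0 0 0 0.03 1;0 0 0 0 0 0.05 1;0 0 0 0 0 0.05 1' | egrep "pos|force"
```

```text
position: [460.8, -33.7, 110.5]
wrist_force: [-1.0, 0.9, 6.9]
finger_force: 61.6
position: [460.8, -33.8, 107.0]
wrist_force: [-1.2, 1.3, 7.7]
finger_force: 61.8
position: [460.8, -33.7, 105.6]
wrist_force: [-2.1, 0.6, 7.4]
finger_force: 61.8
```

```bash
python3 -m pendant '0 0 0 0 0 0.02 1;0 0 0 0 0 0.03 1;0 0 0 0 0 0.03 1' | egrep "pos|wrist"
python3 -m pendant '0 0 0 0 0 0.02 1;0 0 0 0 0 0.02 1;0 0 0 0 0 0.02 1' | egrep "pos|wrist"
python3 -m pendant '0 0 0 0 0 0.01 1;0 0 0 0 0 0.01 1;0 0 0 0 0 0.01 1' | egrep "pos|wrist"
```

```text
position: [460.8, -33.7, 104.8]
wrist_force: [-2.0, 0.7, 8.7]
position: [460.8, -33.7, 104.2]
wrist_force: [-1.2, 1.6, 7.6]
position: [460.8, -33.8, 104.0]
wrist_force: [-1.9, 1.0, 7.9]
```

```bash
python3 -m pendant '0 0 0 0 0 0.01 1;0 0 0 0 0 0.01 1;0 0 0 0 0 0.01 1' | egrep "pos|wrist"
python3 -m pendant '0 0 0 0 0 0.01 1;0 0 0 0 0 0.01 1;0 0 0 0 0 0.01 1' | egrep "pos|wrist"
python3 -m pendant '0 0 0 0 0 0.01 1;0 0 0 0 0 0.01 1;0 0 0 0 0 0.01 1' | egrep "pos|wrist"
```

```text
position: [460.8, -33.7, 103.6]
wrist_force: [-1.7, 0.4, 8.5]
position: [460.8, -33.7, 103.5]
wrist_force: [-2.8, 1.6, 10.5]
position: [460.9, -33.7, 103.5]
wrist_force: [-3.0, 1.1, 11.7]
```

The stop is felt: the height holds at 103.5 while the force climbs to about 12 N. Now I'll turn clockwise about the clamp axis (2.15 mm ahead of the TCP), checking on the way.

```bash
python3 -m pendant '0 0 1 0 -0.007 0 1;0 0 2 0.002 -0.015 0 1;0 0 3 0.003 -0.022 0 1;0 0 4 0.006 -0.029 0 1;0 0 5 0.01 -0.036 0 1' 80
python3 -m pendant '0 0 0 0 0 0 1;0 0 0 0 0 0 1'
```

```text
clock: 18.75
position: [461.9, -35.3, 103.7]
tcp_rot: [0.363, 0.932, 0.0, 0.002]
wrist_force: [-0.0, -0.5, 8.4]
opening: 12.7
finger_force: 79.3
clock: 18.92
position: [461.9, -35.4, 103.7]
tcp_rot: [0.36, 0.933, 0.0, 0.002]
wrist_force: [0.3, -0.7, 8.9]
opening: 13.1
finger_force: 79.3
```

```bash
python3 -m pendant '0 0 1 0.01 -0.01 0.005 1;0 0 2 0.02 -0.02 0.01 1;0 0 3 0.03 -0.03 0.01 1;0 0 4 0.035 -0.04 0.01 1;0 0 5 0.04 -0.046 0.01 1'
python3 -m pendant '0 0 0 0 0 0 1;0 0 0 0 0 0 1'
```

```text
clock: 19.33
position: [460.5, -35.9, 103.6]
tcp_rot: [0.592, 0.806, 0.001, 0.003]
wrist_force: [0.4, -0.3, 9.2]
opening: 13.0
finger_force: 79.4
clock: 19.5
position: [460.5, -35.8, 103.6]
tcp_rot: [0.59, 0.808, 0.001, 0.002]
wrist_force: [0.5, -0.8, 9.0]
opening: 12.9
finger_force: 79.4
```

```bash
python3 -m pendant '0 0 1 0 -0.007 0 1;0 0 2 0.002 -0.015 0 1;0 0 3 0.003 -0.022 0 1;0 0 4 0.006 -0.029 0 1;0 0 5 0.01 -0.036 0 1'
python3 -m pendant '0 0 0 0 0 0 1;0 0 0 0 0 0 1'
python3 - <<'E'
from h import *
s=sense(); print(s["position"],R.from_quat(s["tcp_rot"]).as_euler('ZYX',degrees=True).round(2),s["wrist_force"].round(1),s["torque"].round(2))
im,d,c=grab("wrist"); cv2.imwrite("pics/w6.png",cv2.resize(im[90:290,150:360],(760,570)))
E
```

```text
clock: 19.92
position: [459.3, -35.9, 103.6]
tcp_rot: [0.78, 0.626, 0.001, 0.002]
wrist_force: [0.7, -0.3, 9.8]
opening: 12.6
finger_force: 79.4
clock: 20.08
position: [459.3, -35.8, 103.6]
tcp_rot: [0.779, 0.628, 0.001, 0.002]
wrist_force: [0.7, -0.3, 9.3]
opening: 12.9
finger_force: 79.5
[459.28344597 -35.8157524  103.60419272] [7.7740e+01 4.0000e-02 1.7972e+02] [ 0.7 -0.3  9.3] [-0.19  0.01 -0.04]
```

View pics/w6.png

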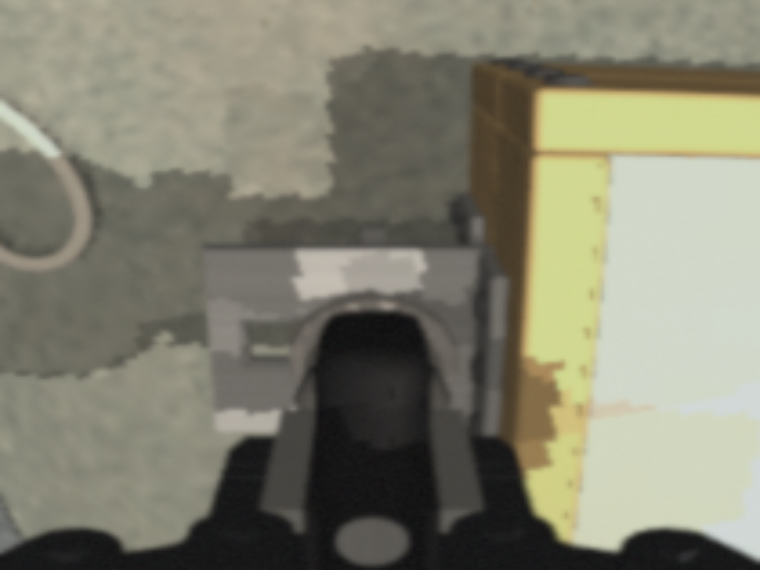

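The view shows the handle pointing to the mould's +y over the ear (370,400), with the flange sitting flat at (370,330). There is no turning torque. Now I'll let the spring draw the hook up slowly.

```bash
python3 -m pendant '0 0 0 0 0 -0.04 1;0 0 0 0 0 -0.08 1;0 0 0 0 0 -0.12 1;0 0 0 0 0 -0.15 1;0 0 0 0 0 -0.15 1' | egrep "pos|wrist"
python3 -m pendant '0 0 0 0 0 -0.01 1;0 0 0 0 0 -0.02 1;0 0 0 0 0 -0.02 1'| egrep "pos|wrist"
python3 -m pendant '0 0 0 0 0 -0.01 1;0 0 0 0 0 -0.02 1;0 0 0 0 0 -0.02 1'| egrep "pos|wrist"
```

```text
position: [459.2, -35.8, 108.0]
wrist_force: [0.2, -0.9, 8.6]
position: [459.2, -35.8, 108.5]
wrist_force: [0.7, -0.9, 7.5]
position: [459.2, -35.8, 109.1]
wrist_force: [0.7, -1.5, 6.5]
```

```bash
python3 -m pendant '0 0 0 0 0 -0.01 1;0 0 0 0 0 -0.02 1;0 0 0 0 0 -0.02 1'| egrep "pos|wrist"
python3 -m pendant '0 0 0 0 0 -0.01 1;0 0 0 0 0 -0.01 1;0 0 0 0 0 -0.01 1'| egrep "pos|wrist"
python3 -m pendant '0 0 0 0 0 -0.01 1;0 0 0 0 0 -0.01 1;0 0 0 0 0 -0.01 1'| egrep "pos|wrist"
```

```text
position: [459.2, -35.8, 109.7]
wrist_force: [1.1, -1.3, 7.0]
position: [459.1, -35.8, 109.8]
wrist_force: [0.9, -0.9, 6.2]
position: [459.0, -35.7, 109.9]
wrist_force: [4.5, -1.7, 4.1]
```

```bash
python3 -m pendant '0 0 0 0 0 -0.01 1;0 0 0 0 0 -0.01 1;0 0 0 0 0 -0.01 1'| egrep "pos|wrist"
python3 -m pendant '0 0 0 0 0 0 1;0 0 0 0 0 0 1'| egrep "pos|wrist"
```

```text
position: [458.7, -35.6, 109.9]
wrist_force: [5.6, -1.8, 2.7]
position: [458.7, -35.6, 109.9]
wrist_force: [5.6, -1.8, 0.9]
```

```bash
python3 -m pendant '0 0 0 0 0.02 0 1;0 0 0 0 0.02 0 1;0 0 0 0 0.02 0 1'| egrep "pos|wrist"
python3 -m pendant '0 0 0 0 0.02 0 0.6;0 0 0 0 0.02 0 0.3;0 0 0 0 0.02 0 0;0 0 0 0 0.02 0 0;0 0 0 0 0.02 0 0'
python3 -m pendant '0 0 0 0 0 0 -0.3;0 0 0 0 0 -0.3 -0.3;0 0 0 0 0 -1 -0.3;0 0 0 0 0 -2 -0.3;0 0 0 0 0 -3 -0.3'
python3 -m pendant '0 0 0 0 0 0 -0.5;0 0 0 0 0 -1 -0.5;0 0 0 0 0 -1.5 -0.5;0 0 0 0 0 -1.5 -0.5'
python3 - <<'E'
from h import *
import pickle
im,d,c=grab("wrist"); pickle.dump((im,d,c),open("w7.pkl","wb")); P=allpts("wrist",d,c)
cv2.imwrite("pics/w7.png",cv2.resize(im[60:290,130:380],(760,570)))
def sel(n,x0,x1,y0,y1,z0,z1):
    m=(d>0)&(P[...,0]>x0)&(P[...,0]<x1)&(P[...,1]>y0)&(P[...,1]<y1)&(P[...,2]>z0)&(P[...,2]<z1); p=P[m]
    if len(p)<9: print(n,len(p)); return
    r=cv2.minAreaRect(p[:,:2].astype(np.float32)); print(n,len(p),np.round(r[0],1),np.round(r[1],1),round(r[2],1),"z",np.percentile(p[:,2],[5,50,95]).round(1))
sel("handle",430,490,-80,20,125,150); sel("mouldtop",470,630,-140,30,86,102); sel("ear",410,470,-80,10,52,58)
E
```

```text
position: [458.8, -35.6, 109.9]
wrist_force: [4.7, -1.8, 2.3]
clock: 22.88
position: [456.8, -34.8, 108.7]
tcp_rot: [0.778, 0.628, -0.001, -0.001]
wrist_force: [-0.6, -0.6, -0.2]
opening: 42.5
finger_force: 0.0
clock: 23.3
position: [457.1, -35.0, 200.5]
tcp_rot: [0.778, 0.628, -0.001, -0.001]
wrist_force: [1.2, 0.0, 0.7]
opening: 55.9
finger_force: 0.0
clock: 23.63
position: [460.1, -35.6, 248.3]
tcp_rot: [0.778, 0.628, 0.002, 0.003]
wrist_force: [0.1, -0.7, 0.5]
opening: 64.1
finger_force: 0.0
handle 855 [460.2 -26.1] [48.  13.6] 77.5 z [136.  139.6 141.1]
mouldtop 12360 [548.4 -51. ] [130.8 161.5] 77.6 z [90.7 92.4 95.7]
ear 703 [451.4 -30.1] [47.1 47. ] 78.0 z [53.6 54.9 56.1]
```

The handle top is now at 140 mm, which means the plunger is at about 15 mm and the hook is on the post. The fitted clamp's handle top is 141 mm. The axis is over the seat, the ear hasn't moved, and the robot is clear.

```bash
python3 -c "from workcell import *;print(sign_off())"
```

```text
the job is handed in; nothing more can be done
None
```

The clamp is on the bare ear with its hook drawn up onto the near post (plunger at about 15 mm) and the mould still in place; I handed the job in at about 24 s, with the gripper clear.

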